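# Fill the laundry caddy and draw up its handle

## Robot

A 6-joint arm with a two-finger parallel gripper is mounted at the origin on the work surface. World frame = base frame: x ahead of the robot, y to its left, z up, the work surface at z = 0. Lengths are in mm, angles in rad, forces in N, time in s.
With the tool pointing down it reaches from about 350 to 800 mm from the base axis. Payload 7.3 kg.
Tool frame: the origin (TCP) lies midway between the tips of the shut fingers; the grasp point (between the pads) lies 19 mm behind it; z points along the fingers, y is the line along which they close (so a half turn about z gives the same grasp; the last joint's range is limited). The gripper opens to 85 mm and grips with 20 to 120 N. Pads are 22 mm wide; open, the fingers measure 114 mm over their backs; the gripper's body (76 mm by 85 mm) begins 54 mm behind the grasp point. The pads swing forward as they close: fully open they stand 13 mm farther back than shut.
Start: joints at [-1.255, 0.342, 1.524, -0, 1.275, -0.146], TCP at [233.943, -470.016, 231.322] pointing down, gripper open.
Joint ranges: [-2.53, 2.53], [-0.77, 2.02], [0.04, 2.7], [-1, 4.14], [0.28, 2.66], [-3.11, 3.11]. Speed limits (rad/s): [2.57, 2.57, 3.14, 3.14, 3.14, 3.14].

## Interface

Orientations are given as a 3x3 rotation matrix whose columns are the frame's x, y, z axes.
In Python, from rig import robot gives the robot as it stands.
- The arm moves only by the tool carry_out, never from a script. Its argument "plan" is a list of rows, each an object of numbers: "dx", "dy", "dz": the shift along the tool's x, y, z in mm; "spin": the turn about the tool's z in degrees; "hand": the opening, from -1 (shut) to 1 (fully open). In form: [{"dx": .., "dy": .., "dz": .., "spin": .., "hand": ..}, ...]. A call has 1 to 10 rows; each row shifts and turns the commanded pose from where the row before left it, along the tool's axes as they then stand; what a row does not reach is not made up. A row lasts 1/12 s, in which the tool goes at most 41.7 mm and 7.16 degrees, less where a joint would pass 70% of its speed; a pose out of reach is approached as far as the arm can. A call with a gripper value outside its range is refused whole. The fingers move at their own pace and stop on an object; the grip force is fixed at half the most. Time passes only in rows, so rows that do not move let the fingers close. It gives the time, the measured TCP pose, the force, the opening and the grip force at its end, in the units of the state.
- robot.get_state(): the state, without advancing time (a new reading comes with each control period).
- robot.snapshot(name): name is "scene" or "side" or "wrist"; returns a dict with "pixels" (400x640x3 uint8, red, green, blue), "fx", "fy", "cx", "cy" (pixels), "k1" (the pictures are not rectified: a ray, as slopes to the right and down, at radius r is drawn at 1 + k1 r^2 times it, then the intrinsics apply), "rvec" (rotation vector, rad) and "tvec" (3), from world to camera coordinates, as OpenCV has them. Camera axes: x right, y down, z forward; pixel columns grow to the right and rows downward; lengths in mm; the calibration is good to about 2 mm. A picture is of the moment at which its call begins. There is no depth.
- robot.sign_off(): hands the job in; it is judged then, once.
Trained networks look in a picture, given as the dict that the camera call returned (one of the last four; its "shot" number tells which), for a name from the list of things; names that differ only in an ending like _2 or _b are one class to them, and where a whole thing is asked for, a point or a joint stands for the part that bears it (a point fixed in the world has none). Each returns a list of dicts, best first, with "score" (0 to 1); they miss things now and then, are a little off and sometimes report something else, mostly with a low value. They report only what shows in the picture. A call takes as long as a camera call. They do not tell look-alikes from the thing itself.
- robot.look_for(picture, name): "point" ([x, y, z] in mm, in the coordinates of the camera as it stood for that picture, good to about 4 mm: the middle of the surface that is visible of it).
The state is a dict: "clock": time; "q": joint angles; "qd": joint speeds; "effort": joint torques, N m; "tcp_pos": TCP position; "ee_rot": TCP orientation; "force": force on the tool from outside, world axes, zero at the start; "moment": the same for the moment, N m; "finger_gap": opening from 0.0 (shut) to 1.0 (fully open); "gripper_force": force on a finger pad.
Only numpy, scipy, OpenCV 4.12 (cv2) and the standard library are available. Lean on these libraries where they do the work, as an engineer would, in place of code of your own. Each camera call takes 0.05 s, during which the arm holds its last target. There are 200 camera calls.

## Task

Get the laundry caddy ready to go: lift the tray by its blue bar so that all four detergent tablets slide off into the bin (do not touch the tablets with the fingers), and let the tray back down. Then squeeze the red button in the caddy's black grip bar, pull the telescopic handle straight up past its first stop to the second stop, and finish while still holding the bar there, fully extended. Leave the other things on the worktop where they are.

Things in the scene. Friction and masses are not known exactly. Their poses are not given: they have to be found in the camera images.
- caddy: teal open laundry caddy on the worktop; it cannot be moved. Origin: centre of the bin's underside, on the worktop; z up. Bin 200 (x) x 160 (y) x 100 mm high outside, walls and floor 5 mm. On its -y side stands a white handle tower 150 (x) x 46 (y) x 115 mm high, centred 105 mm from the origin; on its +y side the tip tray lies level at rim height.
- tip_tray (a joint): white tray hinged along the bin's +y rim: rad, 0 = level (start), grows as the outer (+y) edge is lifted, stop at 1.2. 130 mm (x), reaching 140 mm out from the hinge, side rims 18 mm, outer rim 10 mm, open to the bin; floor's top 105 mm above the worktop when level. Tablets slide off by gravity at about 0.5 to 0.7 rad (0.95 is ample). Light (about 2 N at the bar); let go, it swings back to 0.
- tray_bar (a point): middle of the blue round lifting bar of the tray, 12 mm thick, 110 mm long, along the caddy's x; moves with the tray; axes parallel to the caddy's when level. It is 152 mm out from the hinge and 49 mm above the hinge line (45 mm above the tray floor), fixed to the tray by a post at each end, free between. It may turn between the fingers.
- tray_hinge (a point): point on the tray's hinge line, mid-length; hinge line along the caddy's x; fixed to the caddy, 80 mm towards +y and 101 mm up from its origin; axes parallel to the caddy's.
- grip_bar (a joint): upper section of the telescopic handle, the one with the black grip bar: m drawn out of the lower section, 0 = down, 0.07 = stop. Slides straight up. It comes out first (first stop), then brings the lower section up. Weighs about 0.2 kg; sinks back when let go.
- lower_section (a joint): lower (aluminium) section of the handle: m drawn out of the tower, 0 = down, 0.07 = stop (second stop: the bar is then 140 mm above where it started). Weighs about 0.2 kg; sinks back when let go.
- bar_mid (a point): centre of the black grip bar, which is 130 mm long (caddy's x), 22 mm thick (y), 26 mm high, 145 mm above the worktop when down, 17 mm of free space between it and the tower's top; axes parallel to the caddy's; moves with the bar.
- release_button (a joint): red squeeze button in the middle of the grip bar's outer (-y) face: m pressed in, 0 = out, 0.007 = fully in, towards the caddy's +y; spring 2 to 6 N. While it is out a latch holds the handle down; pinching bar and button together from above (about 25 N of grip is plenty) presses it and frees the handle. It matters only for leaving the down position.
- button_face (a point): centre of the red button's outer face, 45 mm (x) x 18 mm (high), standing 9 mm proud of the bar's face when out; axes parallel to the caddy's; at the same height and the same x as bar_mid.
- tablet0: detergent tablet, blue with a white bottom layer, 32 x 32 x 18 mm, about 24 g; starts on the tray; origin: centre of its underside
- tablet1: detergent tablet, blue with a white bottom layer, 32 x 32 x 18 mm, about 24 g; starts on the tray; origin: centre of its underside
- tablet2: detergent tablet, blue with a white bottom layer, 32 x 32 x 18 mm, about 24 g; starts on the tray; origin: centre of its underside
- tablet3: detergent tablet, blue with a white bottom layer, 32 x 32 x 18 mm, about 24 g; starts on the tray; origin: centre of its underside
- detergent: bystander, to be left where it is: white detergent bottle, 72 mm across, 150 mm tall
- softener_jar: bystander, to be left where it is: glass jar, 72 mm across, 90 mm tall
- carton: bystander, to be left where it is: upright lilac carton, 70 x 110 x 130 mm
- measuring_cup: bystander, to be left where it is: clear mug-shaped measuring cup, 72 mm across, 60 mm tall
- scrub_brush: bystander, to be left where it is: wooden-handled scrub brush, lying
- lint_roller: bystander, to be left where it is: lint roller, white roll and green handle, about 210 mm long, lying
Not all that is in view belongs to the job. What is shaped like the tablet0 but pink is not meant. What is shaped like the tablet2 but orange is not meant.

How it is judged:
By the outcome, as a careful person would: the job done as asked, in the order asked, and still so for the second after the job is handed in, while the arm keeps its last pose, push and grip.
It also fails if it takes over 64 s, if anything falls off the work surface, if the arm or the gripper's body presses on something with over 40 N, if the wrist force passes 120 N, or if a joint passes its speed limit or range.

## Working session

There is one attempt and no reset: what is moved stays moved. The work goes in short steps, Python scripts to look and compute and a tool call to move; the robot and the scene stay as the last step left them, time stands still between calls to the robot, and variables do not carry over. Pictures are saved under pics/ and viewed, at most 10 in all, crops included, and the job is handed in when it is done.

Besides the shell and the picture viewer there is one more tool, called after "Emit:" by a JSON object that holds its "name" and its "arguments", one argument or row to a line. carry_out: Moves the arm, as the interface text tells. Its arguments: {"type":"object","properties":{"plan":{"type":"array"}},"required":["plan"]}

```bash
mkdir -p pics; ls; cat > h.py <<'E'
import numpy as np, cv2
from rig import robot
def snap(n, save=None):
    p=robot.snapshot(n)
    if save: cv2.imwrite(f'pics/{save}.png', cv2.cvtColor(np.asarray(p['pixels'],np.uint8),cv2.COLOR_RGB2BGR))
    return p
def cam(p):
    R=cv2.Rodrigues(np.array(p['rvec'],float))[0]; return R,np.array(p['tvec'],float).ravel()
def c2w(p,x):
    R,t=cam(p); return R.T@(np.array(x)-t)
def w2p(p,X):
    R,t=cam(p); c=R@np.array(X,float)+t; s=c[:2]/c[2]; s=s*(1+p['k1']*(s@s)); return np.array([s[0]*p['fx']+p['cx'],s[1]*p['fy']+p['cy']])
def ray(p,u,v):
    d=np.array([(u-p['cx'])/p['fx'],(v-p['cy'])/p['fy']]); s=d.copy()
    for _ in range(20): s=d/(1+p['k1']*(s@s))
    R,t=cam(p); return -R.T@t, R.T@np.array([s[0],s[1],1.])
def onz(p,u,v,z):
    o,d=ray(p,u,v); return o+d*(z-o[2])/d[2]
E
python3 - <<'E'
from h import *
np.set_printoptions(precision=1,suppress=True)
for n in ['scene','side']:
    p=snap(n,n+'0')
    for k in ['caddy','tip_tray','tray_bar','tray_hinge','grip_bar','bar_mid','button_face','release_button','tablet0','detergent','softener_jar','carton','measuring_cup','scrub_brush','lint_roller']:
        for d in robot.look_for(p,k)[:5]: print(n,k,round(d['score'],2),c2w(p,d['point']),w2p(p,c2w(p,d['point'])))
s=robot.get_state();print(s['clock'],s['ee_rot'],s['force'])
E
```

```text
pics
scene caddy 0.63 [583.6 -82.9  87.1] [300.1 200.5]
scene tip_tray 0.78 [586.3 101.9 111.3] [340.8 222.9]
scene tip_tray 0.54 [628.7 425.9  30.8] [420.9 318.6]
scene tray_bar 0.87 [585.9 107.5 111.1] [342.3 223.8]
scene tray_bar 0.55 [789.3  43.   65.4] [272.  259.1]
scene tray_hinge 0.94 [585.5 -89.7  83.8] [298.3 200.6]
scene grip_bar 0.68 [ 562.7 -169.4  149.8] [286.7 170.1]
scene button_face 0.27 [ 564.3 -171.9  152.5] [285.7 169.3]
scene tablet0 0.65 [555.5  53.7 122.3] [336.8 207.4]
scene tablet0 0.63 [615.5  93.5 121.6] [331.2 223.4]
scene tablet0 0.5 [493.6 205.6  19.1] [388.  249.2]
scene detergent 0.69 [ 782.2 -193.6   77.3] [227.  214.5]
scene softener_jar 0.67 [791.1  42.5  66.4] [271.3 259. ]
scene softener_jar 0.67 [ 391.3 -386.8   21.2] [289.2 158.8]
scene softener_jar 0.32 [ 565.6 -169.6  151.8] [285.9 169.9]
scene carton 0.97 [ 681.5 -332.5  101.8] [229.5 176.5]
scene measuring_cup 0.73 [389.  382.2  42.8] [461.9 257.1]
scene scrub_brush 0.72 [ 392.5 -385.7   21.4] [289.1 159. ]
scene scrub_brush 0.65 [ 564.8 -170.5  152.9] [285.9 169.4]
scene scrub_brush 0.65 [7
[... 324 characters left out ...]
89 [607.  134.1 117.3] [300.1 184.4]
side tray_bar 0.7 [598.3  30.1 121.7] [317.7 197.3]
side tray_bar 0.59 [604.4 133.1 113.3] [299.8 185.7]
side tray_bar 0.59 [609.5  83.6 123.1] [309.9 188.9]
side tray_hinge 0.86 [474.1  10.2  75.6] [292.6 226.8]
side tablet0 0.59 [554.3  89.2 123.3] [296.3 194.3]
side tablet0 0.57 [486.3 191.5  13.8] [265. 214.]
side tablet0 0.49 [390.4 -14.4  14.6] [277.4 256.8]
side tablet0 0.45 [599.3  31.1 120.6] [317.8 197.3]
side detergent 0.76 [ 743.  -227.4   79.9] [405.  225.7]
side carton 0.9 [ 637.8 -388.8  102.9] [428.1 263.8]
side scrub_brush 0.59 [ 337.4 -392.3   17.6] [350.5 346.6]
1.6 [[ 0.9  0.4  0. ]
 [ 0.4 -0.9 -0. ]
 [ 0.   0.  -1. ]] [ 0.6 -0.6  0.2]
```

View pictures.

```bash
python3 - <<'E'
import cv2,numpy as np
a=cv2.imread('pics/scene0.png');b=cv2.imread('pics/side0.png')
x=cv2.resize(a[130:330,200:460],(780,600),interpolation=cv2.INTER_CUBIC)
y=cv2.resize(b[150:330,200:440],(800,600),interpolation=cv2.INTER_CUBIC)
cv2.imwrite('pics/c1.png',x);cv2.imwrite('pics/c2.png',y)
E
```

```text
(no output)
```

View pics/c1.png

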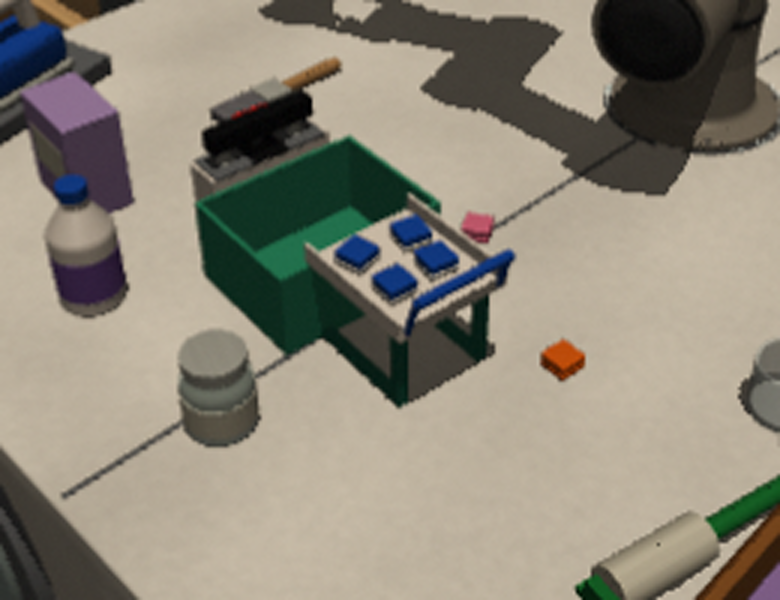

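View pics/c2.png

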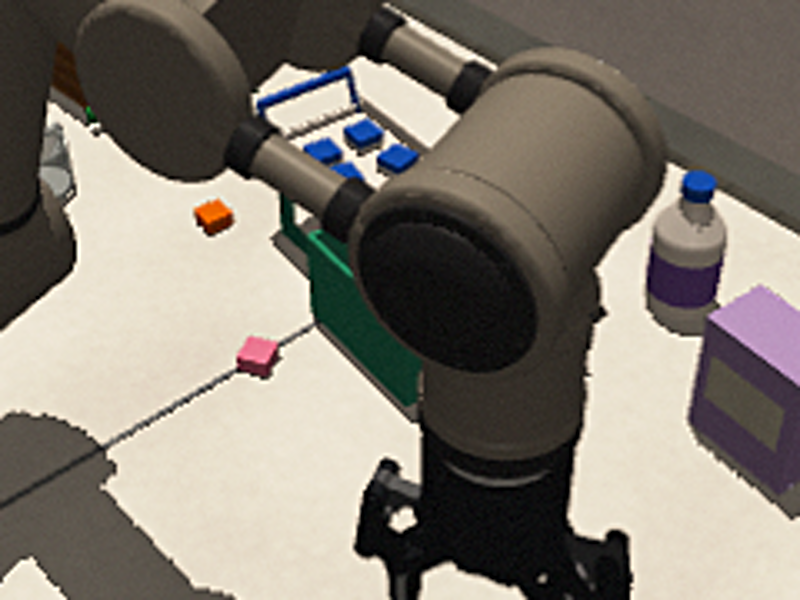

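```bash
cat > fit.py <<'E'
from h import *
from scipy.optimize import least_squares
np.set_printoptions(precision=2,suppress=True)
p=robot.snapshot('scene')
o=[((100,-80,100),(198,205)),((100,80,100),(283,279)),((-100,-80,100),(348,138)),((-100,80,100),(438,207)),((100,80,0),(289,350)),
((55,232,156),(413,303)),((-55,232,156),(511,254)),((65,-105,145),(207,140)),((-65,-105,145),(311,107)),((65,220,100),(402,332))]
def tf(q,X): c,s=np.cos(q[2]),np.sin(q[2]); return np.array([q[0]+c*X[0]-s*X[1],q[1]+s*X[0]+c*X[1],X[2]])
def r(q): return np.concatenate([w2p(p,tf(q,X))-(np.array(u)/3+[200,130]) for X,u in o])
s=least_squares(r,[583,-83,0],loss='soft_l1');print(s.x,np.degrees(s.x[2]));print(r(s.x).reshape(-1,2))
for n,X in dict(bar=(0,232,150),hinge=(0,80,101),grip=(0,-105,145)).items(): print(n,tf(s.x,X))
E
python3 fit.py
```

```text
[570.63 -68.04  -0.1 ] -5.505859909462925
[[-0.9  -0.95]
 [-0.85  0.81]
 [ 1.06 -1.06]
 [ 1.55 -1.35]
 [-0.66  2.31]
 [ 1.18 -0.48]
 [ 0.22 -0.79]
 [ 0.19  1.23]
 [-0.19 -1.8 ]
 [-0.88  4.63]]
bar [592.89 162.89 150.  ]
hinge [578.31  11.59 101.  ]
grip [ 560.56 -172.55  145.  ]
```

Emit:
{"name": "carry_out", "arguments": {
  "plan": [
    {"dx": 0,"dy": 0,"dz": -8,"spin": 6.4,"hand": 1},
    {"dx": 0,"dy": 0,"dz": -8,"spin": 6.4,"hand": 1},
    {"dx": 0,"dy": 0,"dz": -8,"spin": 6.4,"hand": 1},
    {"dx": 0,"dy": 0,"dz": -8,"spin": 6.4,"hand": 1},
    {"dx": 0,"dy": 0,"dz": -8,"spin": 6.4,"hand": 1},
    {"dx": 16,"dy": -34,"dz": 0,"spin": 0,"hand": 1},
    {"dx": 16,"dy": -34,"dz": 0,"spin": 0,"hand": 1},
    {"dx": 16,"dy": -34,"dz": 0,"spin": 0,"hand": 1},
    {"dx": 16,"dy": -34,"dz": 0,"spin": 0,"hand": 1},
    {"dx": 16,"dy": -34,"dz": 0,"spin": 0,"hand": 1}
  ]
}}

```text
clock: 2.48
tcp_pos: [330.5, -307.0, 271.4]
ee_rot: [[0.995, -0.097, 0.0], [-0.097, -0.995, -0.0], [0.0, 0.0, -1.0]]
force: [1.0, 1.0, -0.2]
finger_gap: 1.002
gripper_force: 0.0
```

Emit:
{"name": "carry_out", "arguments": {
  "plan": [
    {"dx": 16,"dy": -34,"dz": 0,"spin": 0,"hand": 1},
    {"dx": 16,"dy": -34,"dz": 0,"spin": 0,"hand": 1},
    {"dx": 16,"dy": -34,"dz": 0,"spin": 0,"hand": 1},
    {"dx": 16,"dy": -34,"dz": 0,"spin": 0,"hand": 1},
    {"dx": 16,"dy": -34,"dz": 0,"spin": 0,"hand": 1},
    {"dx": 16,"dy": -34,"dz": 0,"spin": 0,"hand": 1},
    {"dx": 16,"dy": -34,"dz": 0,"spin": 0,"hand": 1},
    {"dx": 16,"dy": -34,"dz": 0,"spin": 0,"hand": 1},
    {"dx": 0,"dy": 0,"dz": 0,"spin": 0,"hand": 1}
  ]
}}

```text
clock: 3.23
tcp_pos: [485.8, -45.0, 271.2]
ee_rot: [[0.996, -0.091, 0.002], [-0.091, -0.996, 0.002], [0.001, -0.002, -1.0]]
force: [-1.2, -0.0, -0.5]
finger_gap: 1.0
gripper_force: 0.0
```

```bash
python3 - <<'E'
from h import *
np.set_printoptions(precision=1,suppress=True)
p=snap('wrist','w1'); q=snap('side','s1')
for n,P in (('wrist',p),('side',q)):
  for k in ['tray_bar','grip_bar','tablet0']:
    for d in robot.look_for(P,k)[:4]: print(n,k,round(d['score'],2),c2w(P,d['point']),w2p(P,c2w(P,d['point'])))
for X in [(592.9,162.9,150),(560.6,-172.5,145)]: print(w2p(p,X),w2p(q,X))
a=cv2.imread('pics/w1.png');b=cv2.imread('pics/s1.png')
cv2.imwrite('pics/c3.png',np.vstack([cv2.resize(a,(480,300)),cv2.resize(b[150:330,200:488],(480,300))]))
E
```

```text
wrist grip_bar 0.63 [ 570.2 -174.6  153. ] [456.7  90. ]
wrist grip_bar 0.57 [610.2  86.2 126.1] [170.8  74.5]
wrist tablet0 0.94 [559.7  92.4 120. ] [180.  128.9]
wrist tablet0 0.92 [609.5  89.  126.5] [167.9  75.5]
wrist tablet0 0.82 [401.4 -10.6  16.1] [301.8 224.3]
wrist tablet0 0.81 [611.1  31.7 121.4] [228.2  68.5]
side tray_bar 0.82 [579.   79.7 107.9] [303.9 196.4]
side grip_bar 0.7 [ 549.8 -181.8  151.3] [353.3 227.8]
side tablet0 0.56 [608.8  81.1 121.5] [310.3 189.6]
side tablet0 0.52 [545.6  39.4 116.6] [303.8 203.6]
side tablet0 0.5 [598.6  26.2 117.5] [318.6 198.8]
[ 78.6 100.1] [291.5 174.6]
[449.6 102.2] [353.5 226.3]
```

View pics/c3.png

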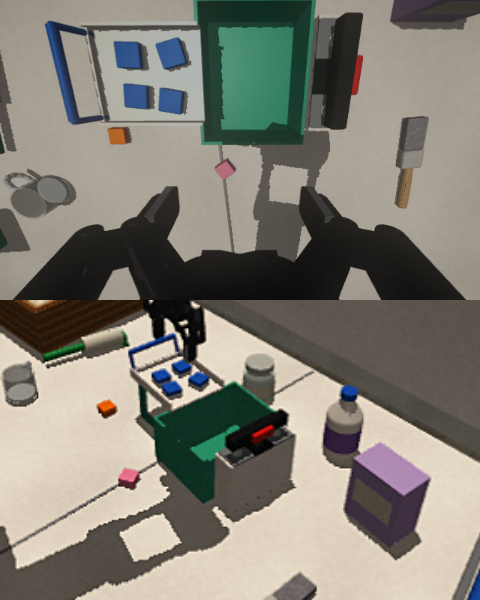

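```bash
cat > seg.py <<'E'
from h import *
np.set_printoptions(precision=1,suppress=True)
def comps(img,kind):
    h=cv2.cvtColor(img,cv2.COLOR_BGR2HSV)
    if kind=='blue': m=cv2.inRange(h,(105,140,50),(125,255,255))
    else: m=cv2.inRange(h,(0,150,70),(5,255,255))|cv2.inRange(h,(175,170,70),(180,255,255))
    n,l,s,c=cv2.connectedComponentsWithStats(m)
    for i in range(1,n):
        if s[i,4]>25:
            ys,xs=np.where(l==i); r=cv2.minAreaRect(np.c_[xs,ys].astype(np.float32)); print(kind,s[i,4],c[i],'rect',np.array(r[0]),np.array(r[1]),round(r[2],1),cv2.boxPoints(r).ravel())
if __name__=='__main__':
    for f in ['w1','s1','scene0']:
        print(f); a=cv2.imread(f'pics/{f}.png'); comps(a,'blue'); comps(a,'red')
    p=robot.snapshot('wrist')
    from numpy import array
    q=(570.6,-68,-.0961)
    def tf(X): c,s=np.cos(q[2]),np.sin(q[2]); return (q[0]+c*X[0]-s*X[1],q[1]+s*X[0]+c*X[1],X[2])
    for X in [(55,232,150),(-55,232,150),(65,-105,158),(-65,-105,158),(0,-121,145),(100,80,100),(-100,80,100),(-100,-80,100)]: print(X,w2p(p,tf(X)))
E
python3 seg.py
```

```text
w1
blue 1666 [80.8 86.1] rect [99.8 92.1] [140.9  49.6] 76.4 [ 59.1  29.4 107.4  17.7 140.6 154.7  92.3 166.4]
blue 1080 [227.8  70.7] rect [227.7  70.9] [35.4 31. ] 72.6 [207.6  58.7 237.2  49.4 247.8  83.2 218.1  92.5]
blue 1074 [169.8  72.5] rect [169.5  73. ] [37.2 31.8] 84.3 [151.8  56.  183.5  52.9 187.2  89.9 155.5  93. ]
blue 897 [180.2 128.1] rect [180. 128.] [32. 30.] 90.0 [165. 112. 195. 112. 195. 144. 165. 144.]
blue 893 [226.9 134.3] rect [226.7 134.4] [29.8 31.8] 4.4 [210.7 149.1 213.1 117.5 242.8 119.8 240.4 151.4]
red 419 [475.9  99.3] rect [475.8  99.6] [ 8.1 52.2] 9.0 [467.7 124.8 475.9  73.2 483.9  74.5 475.7 126.1]
s1
blue 67 [290.8 175.8] rect [290.4 176. ] [ 4.5 29.1] 73.5 [275.8 178.  303.7 169.7 305.  174.  277.1 182.3]
blue 52 [308.6 189.6] rect [308.8 189.3] [8.5 7.8] 45.0 [303.  189.  308.5 183.5 314.5 189.5 309.  195. ]
blue 121 [299.7 199.2] rect [299.7 198.8] [18.5  8.3] 50.7 [290.6 194.3 297.  189.1 308.8 203.4 302.3 208.6]
blue 59 [318.9 197. ] rect [319.  196.5] [7.8 9.2] 45.0 [313.  197.  319.5 190.5 325.  196.  318.5 202.5]
blue 73 [409.2 205.4] rec
[... 677 characters left out ...]
5.  339.2 200.4 343.  208.  333.8 212.6]
blue 87 [318.8 213.5] rect [319.  213.5] [ 9.2 10.6] 45.0 [312.  214.  319.5 206.5 326.  213.  318.5 220.5]
blue 88 [345.2 215.3] rect [345. 215.] [11.3  8.5] 45.0 [338. 214. 344. 208. 352. 216. 346. 222.]
blue 123 [354.3 222.7] rect [353.8 222.6] [ 4.1 36.7] 62.5 [336.6 229.2 369.1 212.3 371.  216.  338.5 232.9]
blue 92 [331.4 223.5] rect [331.2 223.4] [ 8.9 11.6] 63.4 [324.  222.  334.4 216.8 338.4 224.8 328.  230. ]
(55, 232, 150) [52.5 30.3]
(-55, 232, 150) [ 85.2 160.5]
(65, -105, 158) [459.1  12. ]
(-65, -105, 158) [438.8 171.5]
(0, -121, 145) [459.3  98.8]
(100, 80, 100) [243.8  -8. ]
(-100, 80, 100) [257.7 191.5]
(-100, -80, 100) [393.4 191.2]
```

View pics/w1.png

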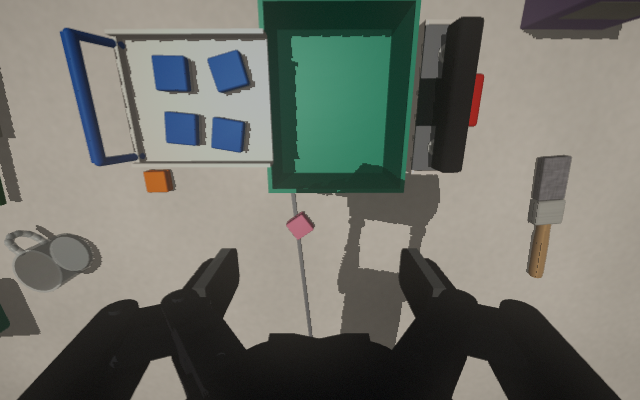

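```bash
cat >> fit.py <<'E'
w=robot.snapshot('wrist'); sd=robot.snapshot('side')
ow=[((55,232,150),(67,33)),((-55,232,150),(97,159)),((65,-105,158),(472,18)),((-65,-105,158),(450,170)),((0,-125,145),(480,99.5)),((-100,80,100),(268,193)),((-100,-80,100),(404,191))]
os_=[((0,232,150),(290.4,176)),((0,-125,145),(357.4,229.8))]
def rw(q): return np.concatenate([w2p(w,tf(q,X))-u for X,u in ow])
def rs(q): return np.concatenate([w2p(sd,tf(q,X))-u for X,u in os_])
for nm,f in (('wrist',rw),('all',lambda q:np.r_[rw(q)*.8,2.5*r(q)*.5,2.5*rs(q)])):
    s=least_squares(f,[570,-68,-.1],loss='soft_l1');print(nm,s.x,np.degrees(s.x[2]));print(rw(s.x).reshape(-1,2),rs(s.x),r(s.x).reshape(-1,2).mean(0))
    for n,X in dict(bar=(0,232,150),hinge=(0,80,101),grip=(0,-105,145)).items(): print(n,tf(s.x,X))
print(w['tvec'],robot.get_state()['tcp_pos'],robot.get_state()['clock'])
E
python3 fit.py
```

```text
[570.63 -68.04  -0.1 ] -5.505859909462925
[[-0.9  -0.95]
 [-0.85  0.81]
 [ 1.06 -1.06]
 [ 1.55 -1.35]
 [-0.66  2.31]
 [ 1.18 -0.48]
 [ 0.22 -0.79]
 [ 0.19  1.23]
 [-0.19 -1.8 ]
 [-0.88  4.63]]
bar [592.89 162.89 150.  ]
hinge [578.31  11.59 101.  ]
grip [ 560.56 -172.55  145.  ]
wrist [568.63 -79.06  -0.09] -5.337427282913825
[[-0.51 -0.65]
 [ 0.68  3.1 ]
 [ 1.1  -5.  ]
 [ 1.12  2.29]
 [-3.97  0.11]
 [-0.26 -0.55]
 [-0.71  0.8 ]] [2.43 0.19 2.94 2.3 ] [-1.81 -1.72]
bar [590.21 151.93 150.  ]
hinge [576.07   0.59 101.  ]
grip [ 558.86 -183.61  145.  ]
all [567.98 -77.31  -0.09] -5.139799927183378
[[-2.21  1.53]
 [-0.47  4.78]
 [-1.37 -4.35]
 [-0.5   2.77]
 [-5.88  0.56]
 [-1.34  0.34]
 [-1.88  1.24]] [1.77 0.12 2.45 2.04] [-1.19 -1.57]
bar [588.76 153.76 150.  ]
hinge [575.14   2.37 101.  ]
grip [ 558.57 -181.88  145.  ]
[ -3.72 414.43 559.99] [483.5  -50.68 271.38] 3.8333
```

Emit:
{"name": "carry_out", "arguments": {
  "plan": [
    {"dx": 12,"dy": -20,"dz": 0,"spin": 0,"hand": 0.2},
    {"dx": 12,"dy": -30,"dz": 0,"spin": 0,"hand": 0.2},
    {"dx": 12,"dy": -35,"dz": 0,"spin": 0,"hand": 0.2},
    {"dx": 12,"dy": -35,"dz": 0,"spin": 0,"hand": 0.2},
    {"dx": 12,"dy": -35,"dz": 0,"spin": 0,"hand": 0.2},
    {"dx": 12,"dy": -30,"dz": 0,"spin": 0,"hand": 0.2},
    {"dx": 10,"dy": -20,"dz": 0,"spin": 0,"hand": 0.2},
    {"dx": 5,"dy": -10,"dz": 0,"spin": 0,"hand": 0.2},
    {"dx": 0,"dy": 0,"dz": 0,"spin": 0,"hand": 0.2},
    {"dx": 0,"dy": 0,"dz": 0,"spin": 0,"hand": 0.2}
  ]
}}

```text
clock: 4.67
tcp_pos: [590.8, 155.4, 270.8]
ee_rot: [[0.995, -0.096, -0.001], [-0.096, -0.995, -0.001], [-0.001, 0.001, -1.0]]
force: [-0.5, -0.1, -0.7]
finger_gap: 0.604
gripper_force: 0.0
```

```bash
python3 - <<'E'
from h import *
from seg import comps
p=snap('wrist','w2'); s=robot.get_state(); print(s['tcp_pos'],s['clock'],np.array(s['ee_rot'])); comps(cv2.imread('pics/w2.png'),'blue'); print('tcp px',w2p(p,s['tcp_pos']))
for y in (150,155,160):
  for x in (-55,55): print(y,x,w2p(p,(590+x*.9957,y-x*.09,150)))
E
```

```text
[590.7 154.8 271. ] 4.7167 [[ 1.  -0.1 -0. ]
 [-0.1 -1.  -0. ]
 [-0.   0.  -1. ]]
blue 542 [314.5 164.5] rect [314.5 164. ] [60.  9.] 90.0 [310. 134. 319. 134. 319. 194. 310. 194.]
blue 851 [431.  158.2] rect [431.2 158.5] [30.2 30.4] 80.5 [413.7 146.1 443.7 141.1 448.6 170.9 418.6 175.9]
blue 837 [377.9 159.8] rect [378. 160.] [28. 30.] 90.0 [363. 146. 393. 146. 393. 174. 363. 174.]
blue 669 [420.1 212.2] rect [419.9 212. ] [28.  27.5] 11.3 [403.5 222.7 408.8 195.8 436.3 201.3 431.  228.2]
blue 232 [315.2 232.4] rect [315.5 232.5] [27.  9.] 90.0 [311. 219. 320. 219. 320. 246. 311. 246.]
tcp px [319.6 251.9]
150 -55 [323.9 244.2]
150 55 [324.  137.2]
155 -55 [319.2 244.7]
155 55 [318.6 137.7]
160 -55 [314.5 245.1]
160 55 [313.3 138.3]
```

View pics/w2.png

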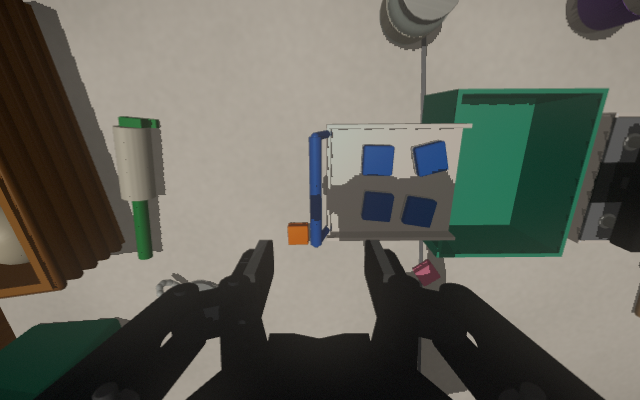

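Emit:
{"name": "carry_out", "arguments": {
  "plan": [
    {"dx": 0,"dy": -3.5,"dz": 15,"spin": 0,"hand": 0.2},
    {"dx": 0,"dy": 0,"dz": 25,"spin": 0,"hand": 0.2},
    {"dx": 0,"dy": 0,"dz": 30,"spin": 0,"hand": 0.2},
    {"dx": 0,"dy": 0,"dz": 30,"spin": 0,"hand": 0.2},
    {"dx": 0,"dy": 0,"dz": 20,"spin": 0,"hand": 0.2},
    {"dx": 0,"dy": 0,"dz": 10,"spin": 0,"hand": 0.2},
    {"dx": 0,"dy": 0,"dz": 5,"spin": 0,"hand": 0.2},
    {"dx": 0,"dy": 0,"dz": 0,"spin": 0,"hand": 0.2}
  ]
}}

```text
clock: 5.38
tcp_pos: [591.2, 158.2, 136.2]
ee_rot: [[0.995, -0.097, -0.001], [-0.097, -0.995, -0.0], [-0.001, 0.0, -1.0]]
force: [-0.6, -0.1, 0.7]
finger_gap: 0.598
gripper_force: 0.0
```

Emit:
{"name": "carry_out", "arguments": {
  "plan": [
    {"dx": 0,"dy": 0,"dz": 0,"spin": 0,"hand": -0.4},
    {"dx": 0,"dy": 0,"dz": 0,"spin": 0,"hand": -0.5},
    {"dx": 0,"dy": 0,"dz": 0,"spin": 0,"hand": -1},
    {"dx": 0,"dy": 0,"dz": 0,"spin": 0,"hand": -1},
    {"dx": 0,"dy": 0,"dz": 0,"spin": 0,"hand": -1},
    {"dx": 0,"dy": 0,"dz": 0,"spin": 0,"hand": -1}
  ]
}}

```text
clock: 5.88
tcp_pos: [592.0, 158.7, 137.8]
ee_rot: [[0.995, -0.096, 0.003], [-0.096, -0.995, -0.0], [0.003, 0.0, -1.0]]
force: [-1.6, -1.6, 6.6]
finger_gap: 0.116
gripper_force: 58.6
```

Emit:
{"name": "carry_out", "arguments": {
  "plan": [
    {"dx": 0,"dy": 2.7,"dz": -7.5,"spin": 0,"hand": -1},
    {"dx": 0,"dy": 3.0,"dz": -7.4,"spin": 0,"hand": -1},
    {"dx": 0,"dy": 3.4,"dz": -7.2,"spin": 0,"hand": -1},
    {"dx": 0,"dy": 3.7,"dz": -7.1,"spin": 0,"hand": -1},
    {"dx": 0,"dy": 4.1,"dz": -6.9,"spin": 0,"hand": -1},
    {"dx": 0,"dy": 4.4,"dz": -6.6,"spin": 0,"hand": -1},
    {"dx": 0,"dy": 4.8,"dz": -6.4,"spin": 0,"hand": -1},
    {"dx": 0,"dy": 5.0,"dz": -6.2,"spin": 0,"hand": -1},
    {"dx": 0,"dy": 5.4,"dz": -5.9,"spin": 0,"hand": -1},
    {"dx": 0,"dy": 5.6,"dz": -5.7,"spin": 0,"hand": -1}
  ]
}}

```text
clock: 6.72
tcp_pos: [588.3, 118.6, 205.3]
ee_rot: [[0.995, -0.096, 0.004], [-0.096, -0.995, 0.004], [0.004, -0.004, -1.0]]
force: [5.0, 6.7, 0.8]
finger_gap: 0.113
gripper_force: 58.4
```

Emit:
{"name": "carry_out", "arguments": {
  "plan": [
    {"dx": 0,"dy": 6.0,"dz": -5.3,"spin": 0,"hand": -1},
    {"dx": 0,"dy": 6.2,"dz": -5.1,"spin": 0,"hand": -1},
    {"dx": 0,"dy": 6.5,"dz": -4.7,"spin": 0,"hand": -1},
    {"dx": 0,"dy": 6.6,"dz": -4.4,"spin": 0,"hand": -1},
    {"dx": 0,"dy": 6.8,"dz": -4.1,"spin": 0,"hand": -1},
    {"dx": 0,"dy": 7.0,"dz": -3.7,"spin": 0,"hand": -1},
    {"dx": 0,"dy": 7.3,"dz": -3.3,"spin": 0,"hand": -1},
    {"dx": 0,"dy": 7.4,"dz": -3.0,"spin": 0,"hand": -1},
    {"dx": 0,"dy": 7.5,"dz": -2.6,"spin": 0,"hand": -1},
    {"dx": 0,"dy": 0,"dz": 0,"spin": 0,"hand": -1}
  ]
}}

```text
clock: 7.55
tcp_pos: [582.8, 56.2, 243.6]
ee_rot: [[0.995, -0.097, 0.008], [-0.097, -0.995, 0.002], [0.007, -0.002, -1.0]]
force: [2.5, 5.3, 12.8]
finger_gap: 0.111
gripper_force: 62.2
```

Emit:
{"name": "carry_out", "arguments": {
  "plan": [
    {"dx": 0,"dy": 0,"dz": 0,"spin": 0,"hand": -1},
    {"dx": 0,"dy": 0,"dz": 0,"spin": 0,"hand": -1},
    {"dx": 0,"dy": 0,"dz": 0,"spin": 0,"hand": -1},
    {"dx": 0,"dy": 0,"dz": 0,"spin": 0,"hand": -1}
  ]
}}

```text
clock: 7.88
tcp_pos: [582.9, 57.0, 243.3]
ee_rot: [[0.995, -0.096, 0.008], [-0.096, -0.995, 0.002], [0.007, -0.002, -1.0]]
force: [2.1, 5.2, 11.8]
finger_gap: 0.108
gripper_force: 62.2
```

```bash
python3 - <<'E'
from h import *
p=snap('wrist','w3');q=snap('scene','q3')
for n,P in (('w',p),('s',q)):
  for d in robot.look_for(P,'tablet0'): print(n,round(d['score'],2),c2w(P,d['point']).round())
a=cv2.imread('pics/w3.png');b=cv2.imread('pics/q3.png')
cv2.imwrite('pics/c4.png',np.vstack([cv2.resize(a,(480,300)),cv2.resize(b[130:280,220:460],(480,300))]))
print(robot.get_state()['tcp_pos'],robot.get_state()['force'])
E
```

```text
w 0.97 [594. -61.  26.]
w 0.94 [555. -43.  20.]
w 0.87 [623. -90.  22.]
w 0.72 [533. -75.  19.]
w 0.65 [489. 196.  15.]
w 0.51 [412.  -7.  16.]
s 0.43 [489. 204.  19.]
s 0.42 [408.  -4.  14.]
[582.90564325  56.96686578 243.35588952] [ 1.59699148  4.24270907 12.39765892]
```

View pics/c4.png

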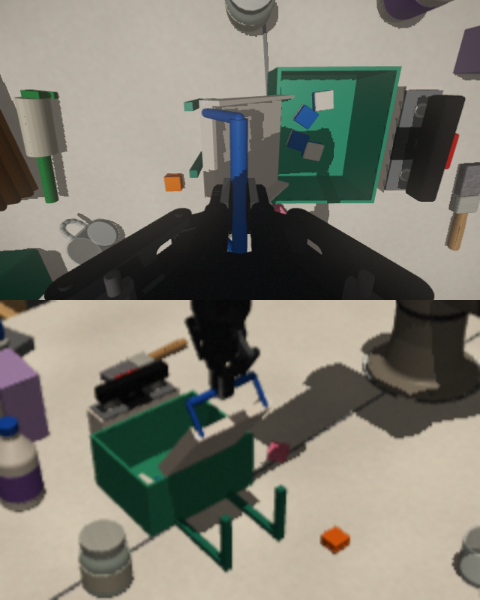

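All four tablets are in the bin (crop top, around (300–325,100–150)); the tray is tipped and the bar is held. Next I bring the tray back down along the same arc.

Emit:
{"name": "carry_out", "arguments": {
  "plan": [
    {"dx": 0,"dy": -7.5,"dz": 2.6,"spin": 0,"hand": -1},
    {"dx": 0,"dy": -7.4,"dz": 3.0,"spin": 0,"hand": -1},
    {"dx": 0,"dy": -7.3,"dz": 3.3,"spin": 0,"hand": -1},
    {"dx": 0,"dy": -7.0,"dz": 3.7,"spin": 0,"hand": -1},
    {"dx": 0,"dy": -6.8,"dz": 4.1,"spin": 0,"hand": -1},
    {"dx": 0,"dy": -6.6,"dz": 4.4,"spin": 0,"hand": -1},
    {"dx": 0,"dy": -6.5,"dz": 4.7,"spin": 0,"hand": -1},
    {"dx": 0,"dy": -6.2,"dz": 5.1,"spin": 0,"hand": -1},
    {"dx": 0,"dy": -6.0,"dz": 5.3,"spin": 0,"hand": -1},
    {"dx": 0,"dy": -5.6,"dz": 5.7,"spin": 0,"hand": -1}
  ]
}}

```text
clock: 8.92
tcp_pos: [588.7, 123.2, 198.6]
ee_rot: [[0.995, -0.096, 0.003], [-0.097, -0.995, 0.0], [0.003, -0.001, -1.0]]
force: [3.5, 3.3, 7.0]
finger_gap: 0.111
gripper_force: 65.0
```

Emit:
{"name": "carry_out", "arguments": {
  "plan": [
    {"dx": 0,"dy": -5.4,"dz": 5.9,"spin": 0,"hand": -1},
    {"dx": 0,"dy": -5.0,"dz": 6.2,"spin": 0,"hand": -1},
    {"dx": 0,"dy": -4.8,"dz": 6.4,"spin": 0,"hand": -1},
    {"dx": 0,"dy": -4.4,"dz": 6.6,"spin": 0,"hand": -1},
    {"dx": 0,"dy": -4.1,"dz": 6.9,"spin": 0,"hand": -1},
    {"dx": 0,"dy": -3.7,"dz": 7.1,"spin": 0,"hand": -1},
    {"dx": 0,"dy": -3.4,"dz": 7.2,"spin": 0,"hand": -1},
    {"dx": 0,"dy": -3.0,"dz": 7.4,"spin": 0,"hand": -1},
    {"dx": 0,"dy": -2.7,"dz": 6.5,"spin": 0,"hand": -1},
    {"dx": 0,"dy": 0,"dz": 0,"spin": 0,"hand": -1}
  ]
}}

```text
clock: 9.75
tcp_pos: [591.8, 158.4, 136.4]
ee_rot: [[0.995, -0.096, 0.0], [-0.096, -0.995, -0.002], [0.001, 0.002, -1.0]]
force: [5.1, -1.1, 1.1]
finger_gap: 0.11
gripper_force: 68.6
```

Emit:
{"name": "carry_out", "arguments": {
  "plan": [
    {"dx": 0,"dy": 0,"dz": 0,"spin": 0,"hand": 0.2},
    {"dx": 0,"dy": 0,"dz": 0,"spin": 0,"hand": 0.2},
    {"dx": 0,"dy": 0,"dz": 0,"spin": 0,"hand": 0.2},
    {"dx": 0,"dy": 0,"dz": -5,"spin": 0,"hand": 0.2},
    {"dx": 0,"dy": 0,"dz": -20,"spin": 0,"hand": 0.2},
    {"dx": 0,"dy": 0,"dz": -30,"spin": 0,"hand": 0.2},
    {"dx": 0,"dy": 0,"dz": -35,"spin": 0,"hand": 0.2},
    {"dx": 0,"dy": 5,"dz": -30,"spin": 0,"hand": 0.3},
    {"dx": 0,"dy": 15,"dz": 0,"spin": 0,"hand": 0.3},
    {"dx": 0,"dy": 25,"dz": 0,"spin": 0,"hand": 0.3}
  ]
}}

```text
clock: 10.58
tcp_pos: [587.5, 115.4, 259.8]
ee_rot: [[0.996, -0.094, 0.005], [-0.094, -0.996, 0.001], [0.004, -0.001, -1.0]]
force: [0.3, -0.4, -1.6]
finger_gap: 0.65
gripper_force: 0.0
```

Emit:
{"name": "carry_out", "arguments": {
  "plan": [
    {"dx": 0,"dy": 32,"dz": 0,"spin": 0,"hand": 0.3},
    {"dx": 0,"dy": 38,"dz": 0,"spin": 0,"hand": 0.3},
    {"dx": 0,"dy": 38,"dz": 0,"spin": 0,"hand": 0.3},
    {"dx": 0,"dy": 38,"dz": 0,"spin": 0,"hand": 0.3},
    {"dx": 0,"dy": 38,"dz": 0,"spin": 0,"hand": 0.3},
    {"dx": 0,"dy": 38,"dz": 0,"spin": 0,"hand": 0.3},
    {"dx": 0,"dy": 35,"dz": 0,"spin": 0,"hand": 0.3},
    {"dx": 0,"dy": 25,"dz": 0,"spin": 0,"hand": 0.3},
    {"dx": 0,"dy": 10,"dz": 0,"spin": 0,"hand": 0.3},
    {"dx": 0,"dy": 0,"dz": 0,"spin": 0,"hand": 0.3}
  ]
}}

```text
clock: 11.42
tcp_pos: [558.1, -178.6, 257.0]
ee_rot: [[0.995, -0.1, -0.001], [-0.1, -0.995, -0.0], [-0.001, 0.0, -1.0]]
force: [-0.9, -0.1, -0.3]
finger_gap: 0.655
gripper_force: 0.0
```

Emit:
{"name": "carry_out", "arguments": {
  "plan": [
    {"dx": 0,"dy": 0,"dz": 0,"spin": 0,"hand": 0.3},
    {"dx": 0,"dy": 0,"dz": 0,"spin": 0,"hand": 0.3}
  ]
}}

```text
clock: 11.58
tcp_pos: [558.9, -175.0, 257.3]
ee_rot: [[0.995, -0.095, -0.0], [-0.095, -0.995, 0.001], [-0.0, -0.001, -1.0]]
force: [-0.8, -0.4, 0.2]
finger_gap: 0.651
gripper_force: 0.0
```

```bash
python3 - <<'E'
from h import *
from seg import comps
p=snap('wrist','w4'); s=robot.get_state(); print(s['tcp_pos'],s['clock'],s['force']); comps(cv2.imread('pics/w4.png'),'red'); print('tcp px',w2p(p,s['tcp_pos']))
for x in (-65,0,65):
  print(x,[w2p(p,(559.9+x*.9957+y*.0924,-176.9-x*.0924+y*.9957,z)) for y,z in((-11,158),(11,158),(-20,145))])
E
```

```text
[ 559.  -174.8  257.4] 11.6333 [ 0.2 -0.5 -0.8]
red 418 [336.9 192.7] rect [337.  192.5] [47.  8.] 90.0 [333. 169. 341. 169. 341. 216. 333. 216.]
tcp px [318.2 251.4]
-65 [array([331.8, 261.9]), array([309.4, 262. ]), array([339.9, 255.5])]
0 [array([332.6, 198.8]), array([308.5, 198.9]), array([341.3, 194.8])]
65 [array([333.5, 125.3]), array([307.5, 125.4]), array([342.9, 124.8])]
```

View pics/w4.png

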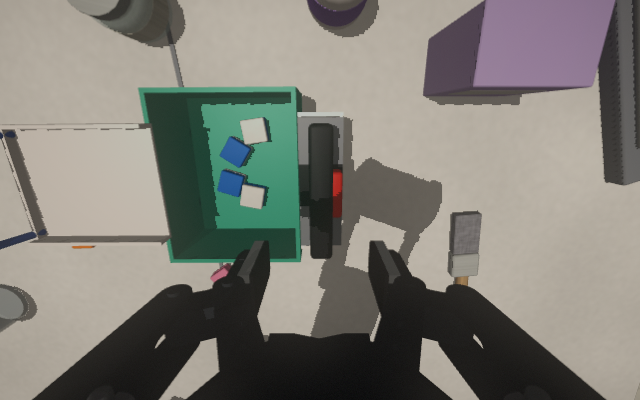

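Emit:
{"name": "carry_out", "arguments": {
  "plan": [
    {"dx": 1,"dy": 3,"dz": 10,"spin": 0,"hand": 0.3},
    {"dx": 0,"dy": 0,"dz": 22,"spin": 0,"hand": 0.3},
    {"dx": 0,"dy": 0,"dz": 28,"spin": 0,"hand": 0.3},
    {"dx": 0,"dy": 0,"dz": 28,"spin": 0,"hand": 0.3},
    {"dx": 0,"dy": 0,"dz": 20,"spin": 0,"hand": 0.3},
    {"dx": 0,"dy": 0,"dz": 13,"spin": 0,"hand": 0.3},
    {"dx": 0,"dy": 0,"dz": 8,"spin": 0,"hand": 0.3},
    {"dx": 0,"dy": 0,"dz": 0,"spin": 0,"hand": 0.3}
  ]
}}

```text
clock: 12.3
tcp_pos: [558.6, -178.4, 126.1]
ee_rot: [[0.995, -0.095, -0.003], [-0.095, -0.995, 0.002], [-0.004, -0.001, -1.0]]
force: [-0.4, 0.2, 0.1]
finger_gap: 0.646
gripper_force: 0.0
```

Emit:
{"name": "carry_out", "arguments": {
  "plan": [
    {"dx": 0,"dy": 0,"dz": 0,"spin": 0,"hand": -0.1},
    {"dx": 0,"dy": 0,"dz": 0,"spin": 0,"hand": -0.2},
    {"dx": 0,"dy": 0,"dz": 0,"spin": 0,"hand": -0.4},
    {"dx": 0,"dy": 0,"dz": 0,"spin": 0,"hand": -1},
    {"dx": 0,"dy": 0,"dz": 0,"spin": 0,"hand": -1},
    {"dx": 0,"dy": 0,"dz": 0,"spin": 0,"hand": -1},
    {"dx": 0,"dy": 0,"dz": 0,"spin": 0,"hand": -1}
  ]
}}

```text
clock: 12.88
tcp_pos: [560.4, -177.5, 130.2]
ee_rot: [[0.995, -0.095, 0.003], [-0.095, -0.995, 0.001], [0.003, -0.002, -1.0]]
force: [-0.0, 11.1, 5.6]
finger_gap: 0.259
gripper_force: 59.3
```

Emit:
{"name": "carry_out", "arguments": {
  "plan": [
    {"dx": 0,"dy": 0,"dz": -3,"spin": 0,"hand": -1},
    {"dx": 0,"dy": 0,"dz": -5,"spin": 0,"hand": -1},
    {"dx": 0,"dy": 0,"dz": -7,"spin": 0,"hand": -1},
    {"dx": 0,"dy": 0,"dz": -7,"spin": 0,"hand": -1},
    {"dx": 0,"dy": 0,"dz": 0,"spin": 0,"hand": -1}
  ]
}}

```text
clock: 13.3
tcp_pos: [560.4, -177.5, 152.1]
ee_rot: [[0.995, -0.095, 0.002], [-0.095, -0.995, 0.002], [0.002, -0.002, -1.0]]
force: [1.7, 9.8, -2.2]
finger_gap: 0.256
gripper_force: 58.9
```

Emit:
{"name": "carry_out", "arguments": {
  "plan": [
    {"dx": 0,"dy": 0,"dz": -9,"spin": 0,"hand": -1},
    {"dx": 0,"dy": 0,"dz": -10,"spin": 0,"hand": -1},
    {"dx": 0,"dy": 0,"dz": -10,"spin": 0,"hand": -1},
    {"dx": 0,"dy": 0,"dz": -10,"spin": 0,"hand": -1},
    {"dx": 0,"dy": 0,"dz": -8,"spin": 0,"hand": -1},
    {"dx": 0,"dy": 0,"dz": -10,"spin": 0,"hand": -1},
    {"dx": 0,"dy": 0,"dz": -10,"spin": 0,"hand": -1},
    {"dx": 0,"dy": 0,"dz": -10,"spin": 0,"hand": -1},
    {"dx": 0,"dy": 0,"dz": -10,"spin": 0,"hand": -1},
    {"dx": 0,"dy": 0,"dz": 0,"spin": 0,"hand": -1}
  ]
}}

```text
clock: 14.13
tcp_pos: [560.4, -177.6, 239.5]
ee_rot: [[0.996, -0.095, 0.003], [-0.095, -0.996, 0.001], [0.003, -0.002, -1.0]]
force: [3.0, 8.9, -2.9]
finger_gap: 0.258
gripper_force: 60.4
```

Emit:
{"name": "carry_out", "arguments": {
  "plan": [
    {"dx": 0,"dy": 0,"dz": -8,"spin": 0,"hand": -1},
    {"dx": 0,"dy": 0,"dz": -8,"spin": 0,"hand": -1},
    {"dx": 0,"dy": 0,"dz": -6,"spin": 0,"hand": -1},
    {"dx": 0,"dy": 0,"dz": -4,"spin": 0,"hand": -1},
    {"dx": 0,"dy": 0,"dz": 0,"spin": 0,"hand": -1},
    {"dx": 0,"dy": 0,"dz": 0,"spin": 0,"hand": -1}
  ]
}}

```text
clock: 14.63
tcp_pos: [560.3, -177.6, 264.0]
ee_rot: [[0.996, -0.095, 0.002], [-0.095, -0.996, 0.002], [0.002, -0.002, -1.0]]
force: [3.7, 9.1, -3.1]
finger_gap: 0.253
gripper_force: 60.6
```

Emit:
{"name": "carry_out", "arguments": {
  "plan": [
    {"dx": 0,"dy": 0,"dz": -2,"spin": 0,"hand": -1},
    {"dx": 0,"dy": 0,"dz": -2,"spin": 0,"hand": -1},
    {"dx": 0,"dy": 0,"dz": -2,"spin": 0,"hand": -1},
    {"dx": 0,"dy": 0,"dz": -2,"spin": 0,"hand": -1},
    {"dx": 0,"dy": 0,"dz": 0,"spin": 0,"hand": -1},
    {"dx": 0,"dy": 0,"dz": 0,"spin": 0,"hand": -1}
  ]
}}

```text
clock: 15.13
tcp_pos: [560.3, -177.5, 270.4]
ee_rot: [[0.996, -0.095, 0.001], [-0.095, -0.996, 0.003], [0.001, -0.003, -1.0]]
force: [5.5, 7.1, -9.9]
finger_gap: 0.256
gripper_force: 61.9
```

Emit:
{"name": "carry_out", "arguments": {
  "plan": [
    {"dx": 0,"dy": 0,"dz": -1.5,"spin": 0,"hand": -1},
    {"dx": 0,"dy": 0,"dz": 0,"spin": 0,"hand": -1},
    {"dx": 0,"dy": 0,"dz": 0,"spin": 0,"hand": -1},
    {"dx": 0,"dy": 0,"dz": 0,"spin": 0,"hand": -1}
  ]
}}

```text
clock: 15.47
tcp_pos: [560.2, -177.4, 270.6]
ee_rot: [[0.996, -0.095, -0.001], [-0.095, -0.996, 0.004], [-0.001, -0.004, -1.0]]
force: [8.1, 6.5, -16.0]
finger_gap: 0.254
gripper_force: 60.6
```

```bash
python3 - <<'E'
from h import *
p=snap('wrist','w5');q=snap('side','q5');r=snap('scene','r5')
a=cv2.imread('pics/w5.png');b=cv2.imread('pics/q5.png');c=cv2.imread('pics/r5.png')
cv2.imwrite('pics/c5.png',np.hstack([cv2.resize(b[110:310,260:460],(400,400)),cv2.resize(c[100:300,220:420],(400,400))]))
s=robot.get_state();print(s['tcp_pos'],s['force'],s['clock'],s['gripper_force'])
E
```

```text
[ 560.18405516 -177.40841581  270.62634214] [  8.84943333   7.16153059 -16.08931608] 15.6167 60.60365080833435
```

View pics/c5.png

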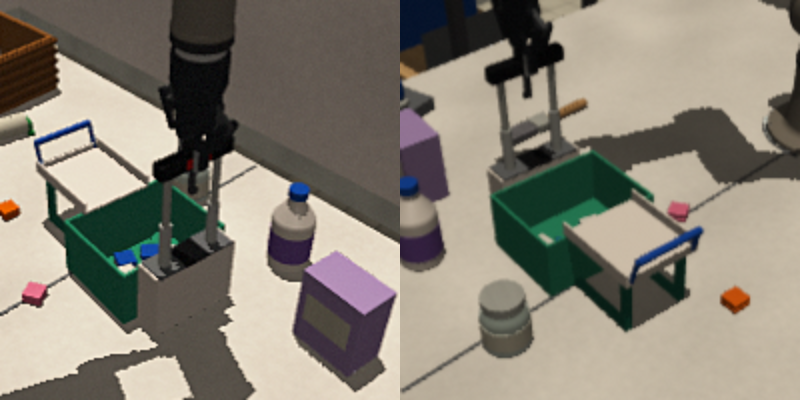

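The pictures show both handle sections drawn out, with the bar gripped at about (195,155) in the side view. The tray is level and empty, and the other things have not moved. The TCP has stopped at +140 mm with a steady pull against the second stop.

```bash
python3 -c "
from rig import robot
print(robot.sign_off())"
```

```text
the job is handed in; nothing more can be done
None
```

The job is handed in: all four tablets are in the bin, the tray is back down level, and the arm is holding the grip bar at the second stop (140 mm up), with nothing else on the worktop moved.

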